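Power up the grinding bench

TASK

Get the grinding bench running: press the bench outlet's master rocker to ON, then press in the dust extractor's start button, and only after that the bench grinder's start button, so that all three stay on. Touch the switchgear and machines with the fingers only, pick nothing up, and leave the jar, the wrench and the tin where they are.

Things in the scene. Friction and masses are not known exactly. Their poses are not given: they have to be found in the camera images.
- outlet: Bench outlet screwed to the bench: aluminium box, 86 mm (x) by 180 mm (y) by 45 mm high; two round white sockets on its -y part, a black paddle rocker on its +y part. Origin: centre of its underside; z up. The rocker's pivot is at (0, 55, 50) mm, in a dark bezel 64 mm (x) by 44 mm (y), its top 49 mm above the bench.
- master (a joint): Angle of the master rocker, rad: 0 = OFF, 0.32 = ON. The paddle is 52 mm long along the outlet's x, 34 mm wide; the +x half, with a raised bar, is the ON half, the -x half, with a ring, the OFF half. At OFF the ON end stands up about 8 mm. It takes about 4 N on the ON half, snaps over by itself past the middle, and stays.
- master_on_end (a point): Where to press for ON: on the surface of the rocker's ON half, 18 mm from its pivot. It moves with the rocker: about 56 mm above the bench at OFF, 50 mm at ON. It should be pressed straight down.
- extractor: Dust extractor bolted to the bench: grey steel housing 220 mm wide, with an upright white pleated filter drum with black cap (160 mm across, top 228 mm high) and a flared pipe mouth at its +y side. Origin: on the bench under the middle of its starter box, which stands at the front (-x) of the housing; the drum's axis is at x = +160 mm. z up.
- extractor_start (a joint): How far the extractor's start button is in, m: 0 = out (off), 0.007 = in (running). Black, flat top 28 mm across, with a bar on it; out it stands 10 mm above the lid, in 3 mm. It takes about 4 N, past half way snaps in by itself and stays, while the stop button pops out 7 mm; pressing stop in puts it out again.
- extractor_start_top (a point): Centre of the top of the extractor's start button, 140 mm above the bench when out; moves with it; press straight down. The starter is a grey and white box 80 mm (x) by 130 mm (y), lid face up 130 mm above the bench; start is at y = +32 mm, stop at y = -32 mm of the extractor's frame.
- extractor_stop_top (a point): Centre of the top of the extractor's stop button, the wider flat mushroom head, 38 mm across, ring moulded on it (138 mm above the bench when in).
- grinder: Bench grinder on a plywood board: grey motor with two 150 mm wheels in guards, 300 mm wide, about 230 mm high. Origin: on the bench under the middle of its starter box, which stands in front (-x) of the motor; the spindle runs along y at x = +190 mm, 133 mm up. z up.
- grinder_start (a joint): How far the grinder's start button is pushed in, m: 0 = out (off), 0.007 = in (running). Same button and action as the extractor's.
- grinder_start_top (a point): Centre of the top of the grinder's start button, 140 mm above the bench when out; moves with it; press straight down. The starter is the same as the extractor's: lid 130 mm above the bench, start at y = +32 mm, stop at y = -32 mm of the grinder's frame.
- grinder_stop_top (a point): Centre of the top of the grinder's stop button, same as the extractor's stop button.
- jar: Bystander: glass jar with steel lid, 68 mm across, 85 mm high, loose on the bench. Origin: centre of its underside.
- wrench: Bystander: steel wrench, 170 mm long, lying loose on the bench. Origin: underside, near its middle; x along its length.
- tin: Bystander: plain round steel tin, 74 mm across, 100 mm high, loose on the bench. Origin: centre of its underside.
Things that resemble listed ones, but are neither listed nor needed, are in the scene too. Of the things that look like the outlet, the largest one is meant.

How it is judged:
On the way, in this order (a step that is already met when the one before it is completed fails the run):
1. the master rocker is ON (value of joint master above 0.25 rad), for 0.1 s.
2. the extractor's start button is in (value of joint extractor_start above 0.0055 m), for 0.1 s.
3. the grinder's start button is in (value of joint grinder_start above 0.0055 m), for 0.1 s.
At the end, for the whole second after the job is handed in: The master rocker is ON (above 0.25 rad) and both start buttons are in (more than 5.5 of 7 mm) and stay so (value of joint master above 0.25 rad and value of joint each of extractor_start, grinder_start above 0.0055 m); the robot touches nothing.
It fails at once if the extractor is started while the master is off (value of joint extractor_start above 0.0045 m and value of joint master below 0.16 rad).
It fails at once if the grinder is started while the extractor or the master is off (value of joint grinder_start above 0.0045 m and (value of joint extractor_start below 0.0035 m or value of joint master below 0.16 rad)).
It fails at once if a bystander is pushed or carried more than 30 mm, or lifted more than 15 mm (distance of any of jar, wrench, tin from where it was at the start of the episode above 0.03 m or height (world z) of any of jar, wrench, tin above 0.015 m).
It fails at once if the jar or the tin is tipped over (angle between any of jar, tin's own z axis and vertical above 0.5 rad).
It fails at once if the arm or the gripper's body, not the fingers, presses on the outlet, the extractor or the grinder (contact force between the arm and outlet above 2 N or contact force between the arm and extractor above 2 N or contact force between the arm and grinder above 2 N).
It also fails if it takes over 40 s, if anything falls off the work surface, if the arm or the gripper's body presses on something with over 40 N, if the wrist force passes 120 N, or if a joint passes its speed limit or range.

ROBOT

A 6-joint arm with a two-finger parallel gripper is mounted at the origin on the work surface. World frame = base frame: x ahead of the robot, y to its left, z up, the work surface at z = 0. Lengths are in m, angles in rad, forces in N, time in s.
With the tool pointing down it reaches from about 0.3 to 0.775 m from the base axis. Payload 14.6 kg.
Tool frame: the origin (TCP) lies at the very end of the fingers, on their centre line; the grasp point (between the pads) lies ctrl.tcp_to_grasp behind it (ctrl.tcp_to_grasp is the distance from the TCP to the grasp point, in m); x points along the fingers, y is the direction in which the jaws open and shut, and the axes are right-handed (so a half turn about x gives the same grasp; the last joint's range is limited). The gripper opens to 94 mm and grips with 3 to 60 N. Pads are 16 mm wide; open, the fingers measure 119 mm over their backs; the gripper's body (75 mm by 177 mm) begins 78 mm behind the grasp point.
Start: joints at [1.127, 0.3, 1.521, -0, 1.321, -0.067], TCP at [0.202, 0.511, 0.205] pointing down, gripper open.
Joint ranges: [-3.03, 3.03], [-0.79, 2.21], [0.23, 2.52], [-1.04, 4.18], [0, 3.07], [-2.55, 2.55]. Speed limits (rad/s): [2.22, 2.22, 2.57, 3.14, 3.14, 3.14].

INTERFACE

Orientations are given as [roll, pitch, yaw] about the fixed x, y, z axes, in that order (R = Rz(yaw) Ry(pitch) Rx(roll)).
In Python, from station import ctrl gives the robot as it stands.
- The arm moves only by the tool play_rows, never from a script. Its argument "increments" is a list that holds one entry, the list of rows, each a list of 5 numbers: the closure in counts, from 0 (fully open) to 255 (shut), then the shift along the tool's x, y, z in cm, then the turn about the tool's x in degrees. A call has 1 to 12 rows; each row shifts and turns the commanded pose from where the row before left it, along the tool's axes as they then stand; what a row does not reach is not made up. A row lasts 1/12 s, in which the tool goes at most 41.7 mm and 7.16 degrees, less where a joint would pass 70% of its speed; a pose out of reach is approached as far as the arm can. A call is refused whole if a number of a shift passes 4.17 or a number of a turn 7.16, either way. A call with a gripper value outside its range is refused whole. The fingers move at their own pace and stop on an object; "newtons" is the grip in N (left out, the last holds). Time passes only in rows, so rows that do not move let the fingers close. It gives the time, the measured TCP pose, the force and the opening at its end, in the units of the state.
- ctrl.get_obs(): the state, without advancing time (a new reading comes with each control period).
- ctrl.camera(name): name is "scene" or "top" or "wrist"; returns the picture (480x640x3 uint8, red, green, blue); there is no depth.
- ctrl.calibration(name): a dict with "fx", "fy", "cx", "cy" (pixels), "rvec" (rotation vector, rad) and "tvec" (3), from world to camera coordinates, as OpenCV has them; the wrist camera has in their place "T_tool_cam" (4x4, takes a point from camera to tool coordinates, whose origin is the TCP and whose axes are the tool frame's). Camera axes: x right, y down, z forward; pixel columns grow to the right and rows downward; lengths in m; the calibration is good to about 2 mm. A picture is of the moment at which its call begins: read the wrist's pose just before it. calibration takes no time and is no camera call.
- ctrl.hand_in(): hands the job in, once; it reports no verdict.
The state is a dict: "time_s": time; "qpos": joint angles; "joint_vel": joint speeds; "tau": joint torques, N m; "ee_pos": TCP position; "eef_rot": TCP orientation; "force": force on the tool from outside, world axes, zero at the start; "moment": the same for the moment, N m; "grip_width": finger opening in m.
Only numpy, scipy, OpenCV 4.12 (cv2) and the standard library are available. Lean on these libraries where they do the work, as an engineer would, in place of code of your own. Each camera call takes 0.05 s, during which the arm holds its last target.

## Working session

There is one attempt and no reset: what is moved stays moved. The work goes in short steps, Python scripts to look and compute and a tool call to move; the robot and the scene stay as the last step left them, time stands still between calls to the robot, and variables do not carry over. Pictures are saved under pics/ and viewed, and the job is handed in when it is done.

Besides the shell and the picture viewer there is one more tool, called as name([rows], argument=value, ...), one row to a line, values as JSON. play_rows: Moves the arm, as the interface text tells. Its arguments: {"type":"object","properties":{"increments":{"type":"array"},"newtons":{"type":"number"}},"required":["increments"]}

```bash
ls; mkdir -p pics; python3 - <<'E'
from station import ctrl
import cv2
print(ctrl.get_obs()); print(ctrl.tcp_to_grasp)
for n in ("scene","top","wrist"):
    print(n,ctrl.calibration(n))
    cv2.imwrite(f"pics/{n}0.png",ctrl.camera(n)[:,:,::-1])
E
```

```text
pics
{'time_s': 0.0, 'qpos': array([ 1.12742060e+00,  3.00424019e-01,  1.52157456e+00, -1.51715945e-05,
        1.32068800e+00, -6.66312809e-02]), 'joint_vel': array([-2.13202060e-04, -1.16809282e-04,  1.48348739e-03,  3.22076960e-05,
       -8.29023621e-04,  5.74223209e-04]), 'tau': array([ 2.44568961e-03, -5.31792426e+01, -3.52738631e+01,  7.09601655e-02,
        2.43238185e-02, -9.08681454e-05]), 'ee_pos': array([0.20225443, 0.51118574, 0.20491491]), 'eef_rot': array([-1.62399467,  1.56970231, -2.00073535]), 'force': array([ 0.71811073, -0.81309108,  0.1408406 ]), 'moment': array([-0.06064767,  0.01821736, -0.04825494]), 'grip_width': 0.09390281258369979}
0.0188
scene {'fx': 552.8204503600812, 'fy': 552.8204503600812, 'cx': 317.95058827416176, 'cy': 236.28525366866438, 'rvec': array([ 0.92410547,  2.53485655, -0.98622888]), 'tvec': array([ 0.34637501, -0.18707994,  1.49356462])}
top {'fx': 494.3440352486452, 'fy': 494.3440352486452, 'cx': 311.261076979108, 'cy': 244.47566782836628, 'rvec': array([ 2.14281226, -2.13904627,  0.24886295]), 'tvec': array([0.01436576, 0.54651846, 0.92829652])}
wrist {'fx': 335.91467729049765, 'fy': 335.91467729049765, 'cx': 323.0370660404886, 'cy': 243.46692824768758, 'T_tool_cam': array([[ 1.69819164e-04, -2.37247155e-01,  9.71449308e-01,
        -1.78981791e-01],
       [ 9.99999903e-01, -3.55106204e-04, -2.61534063e-04,
        -8.43628087e-04],
       [ 4.07015888e-04,  9.71449258e-01,  2.37247072e-01,
        -6.80007466e-02],
       [ 0.00000000e+00,  0.00000000e+00,  0.00000000e+00,
         1.00000000e+00]])}
```

View pics/scene0.png

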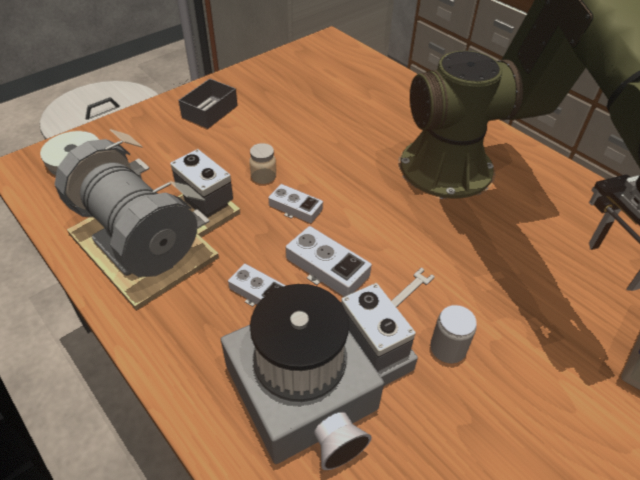

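View pics/top0.png

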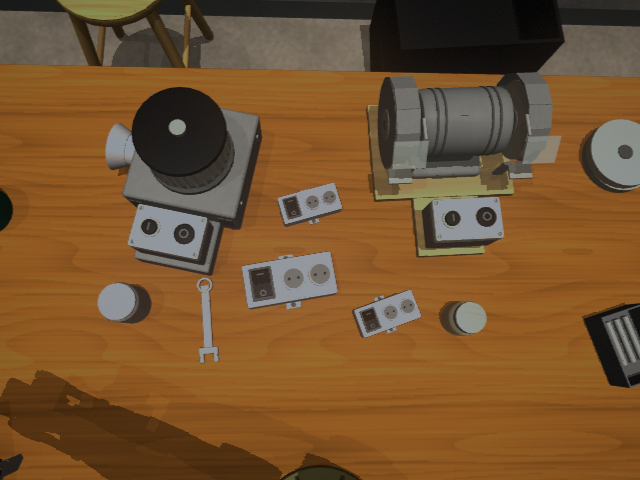

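View pics/wrist0.png

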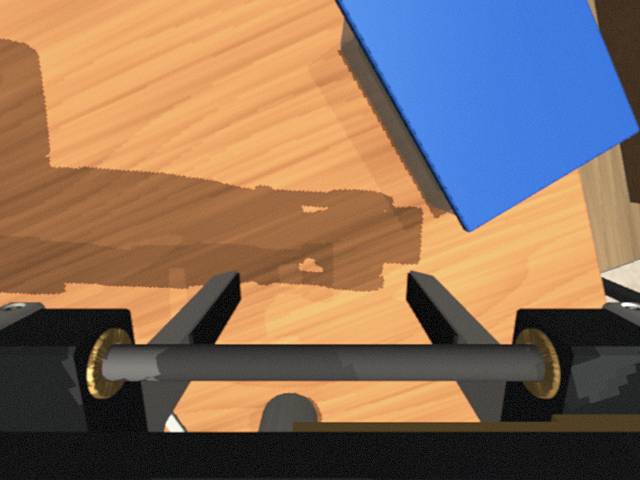

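The scene camera shows the machines and three outlets. In the top view the outlet candidates are the large one at about (290,280) and two small look-alikes at (310,203) and (387,313). The extractor starter is at (170,235) and the grinder starter at (465,220). I choose the largest outlet and will check it in a close crop.

```bash
python3 - <<'E'
import cv2
im=cv2.imread("pics/top0.png")
a=im[180:320,110:350]; cv2.imwrite("pics/c1.png",cv2.resize(a,None,fx=3.3,fy=3.3,interpolation=cv2.INTER_CUBIC))
a=im[180:350,340:520]; cv2.imwrite("pics/c2.png",cv2.resize(a,None,fx=3.5,fy=3.5,interpolation=cv2.INTER_CUBIC))
im=cv2.imread("pics/scene0.png")
a=im[220:400,220:440]; cv2.imwrite("pics/c3.png",cv2.resize(a,None,fx=3.3,fy=3.3,interpolation=cv2.INTER_CUBIC))
E
```

```text
(no output)
```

View pics/c1.png

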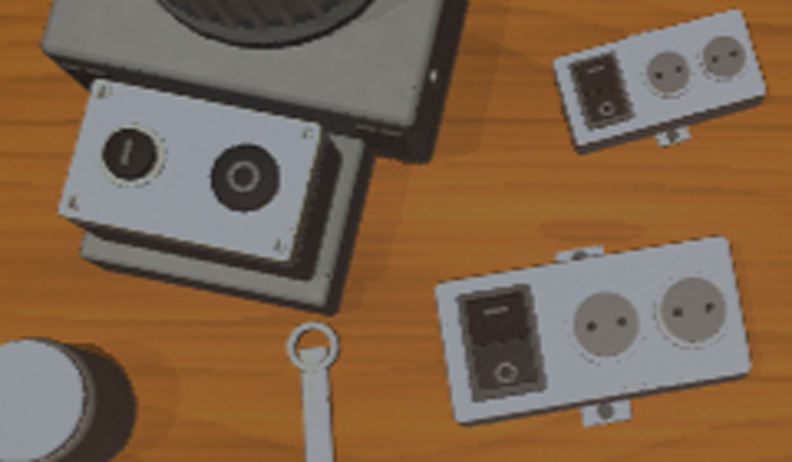

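View pics/c2.png

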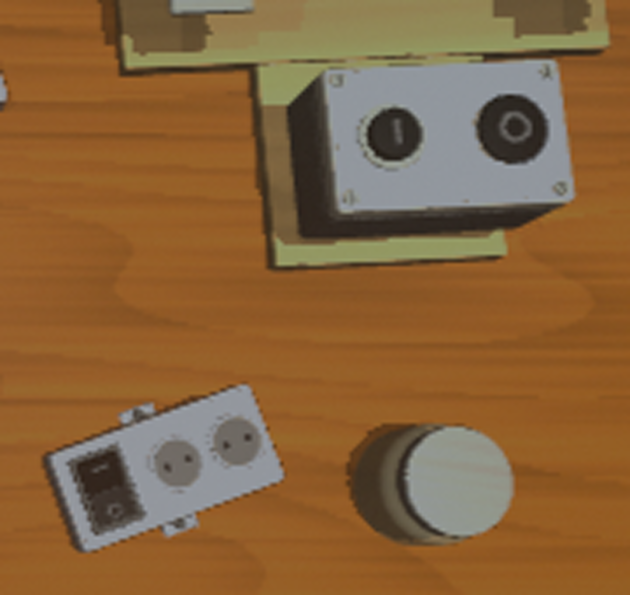

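View pics/c3.png

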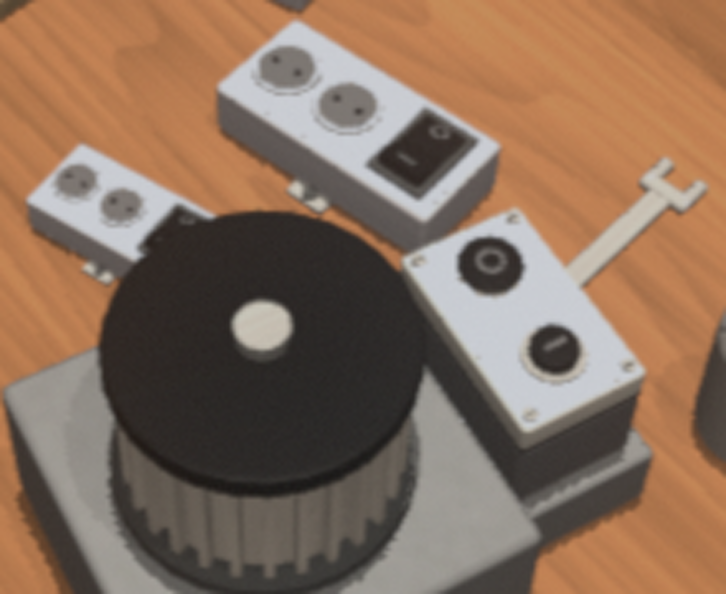

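```bash
cat > h.py <<'E'
import numpy as np, cv2
from station import ctrl
def KRT(n):
    c=ctrl.calibration(n); K=np.array([[c['fx'],0,c['cx']],[0,c['fy'],c['cy']],[0,0,1]])
    return K,cv2.Rodrigues(c['rvec'])[0],c['tvec']
def ray(n,uv):
    K,R,t=KRT(n); d=R.T@np.linalg.inv(K)@[uv[0],uv[1],1]; return -R.T@t,d
def onz(n,uv,z):
    o,d=ray(n,uv); return o+d*(z-o[2])/d[2]
def proj(n,p):
    K,R,t=KRT(n); q=K@(R@np.array(p)+t); return q[:2]/q[2]
E
python3 - <<'E'
from h import *
c1=lambda u,v:(110+u/3.3-.35,180+v/3.3-.35)
c2=lambda u,v:(340+u/3.5-.36,180+v/3.5-.36)
c3=lambda u,v:(220+u/3.3-.35,220+v/3.3-.35)
np.set_printoptions(precision=4,suppress=True)
for nm,uv,z in [("ex start",c1(129,153),.14),("ex stop",c1(245,177),.138),("gr start",c2(394,134),.14),("gr stop",c2(512,128),.138),
 ("oTL",c1(436,285),.045),("oTR",c1(727,237),.045),("oBR",c1(749,373),.045),("oBL",c1(458,420),.045),("bar",c1(496,311),.057),("ring",c1(506,373),.045),
 ("bez",c1(456,294),.049),("bez",c1(529,285),.049),("bez",c1(547,390),.049),("bez",c1(473,402),.049),
 ("tin",(120,301),.1),("jar",(470,318),.085),("drum",(178,127),.228)]:
    print(nm,onz("top",uv,z)[:2])
print("scene")
for nm,uv,z in [("ex start",c3(554,349),.14),("ex stop",c3(491,265),.138),("bar",c3(406,158),.057),("ring",c3(440,132),.045),("gr start",(208,173),.14),("gr stop",(191,159),.138)]:
    print(nm,onz("scene",uv,z)[:2])
E
```

```text
ex start [0.5614 0.3098]
ex stop [0.549  0.2474]
gr start [ 0.5808 -0.2408]
gr stop [ 0.5851 -0.305 ]
oTL [0.5038 0.152 ]
oTR [ 0.5338 -0.0222]
oBR [ 0.4517 -0.0346]
oBL [0.4238 0.1372]
bar [0.4868 0.1153]
ring [0.4514 0.1095]
bez [0.4979 0.1396]
bez [0.5034 0.0965]
bez [0.4411 0.0851]
bez [0.434  0.1283]
tin [0.4309 0.3646]
jar [ 0.4007 -0.2825]
drum [0.7117 0.2459]
scene
ex start [0.5638 0.313 ]
ex stop [0.55   0.2505]
bar [0.4863 0.1157]
ring [0.4469 0.1066]
gr start [ 0.5842 -0.2349]
gr stop [ 0.5865 -0.3039]
```

```bash
cat >> h.py <<'E'
from scipy.spatial.transform import Rotation as Ro
np.set_printoptions(precision=4,suppress=True)
def st():
    o=ctrl.get_obs(); return o,Ro.from_euler('xyz',o['eef_rot']).as_matrix()
def go(target,yaw_y=None):
    o,R=st(); print("t",o['time_s'],"pos",o['ee_pos'],"F",o['force'],"q",o['qpos'],"w",o['grip_width'])
    print("R",R.round(3).tolist()); 
    if target is not None: print("tool cm",R.T@(np.array(target)-o['ee_pos'])*100)
E
python3 - <<'E'
from h import *
go([0.4868,0.1156,0.10])
E
```

```text
t 0.15 pos [0.2023 0.5113 0.205 ] F [0.1063 0.9888 0.073 ] q [ 1.1274  0.3003  1.5214 -0.      1.3207 -0.0666] w 0.09417673501282593
R [[-0.0, 0.368, 0.93], [-0.001, 0.93, -0.368], [-1.0, -0.001, -0.0]]
tool cm [ 10.5239 -26.3143  41.0131]
```

play_rows([
  [[255,-1,0,0,-5.5],[255,-1,0,0,-5.5],[255,-1,0,0,-5.5],[255,-1,0,0,-5.5],[255,0,0,0,0]],
], newtons=10)

```text
time_s: 0.57
ee_pos: [0.2026, 0.5118, 0.247]
eef_rot: [1.109, 1.568, 1.121]
force: [-0.5, -0.8, 0.7]
grip_width: 0.0641
```

```bash
python3 - <<'E'
from h import *
go([0.4868,0.1156,0.15])
E
```

```text
t 0.5667 pos [0.2026 0.5118 0.247 ] F [-0.519  -0.7771  0.7474] q [ 1.1274  0.2709  1.4613 -0.      1.4071 -0.4551] w 0.06412621448425598
R [[0.001, -0.012, 1.0], [0.002, 1.0, 0.012], [-1.0, 0.002, 0.001]]
tool cm [  9.6502 -39.9757  27.9471]
```

play_rows([
  [[255,0,-3.33,2.33,0],[255,0,-3.33,2.33,0],[255,0,-3.33,2.33,0],[255,0,-3.33,2.33,0],[255,0,-3.33,2.33,0],[255,0,-3.33,2.33,0],[255,0,-3.33,2.33,0],[255,0,-3.33,2.33,0],[255,0,-3.33,2.33,0],[255,0,-3.33,2.33,0],[255,0,-3.33,2.33,0],[255,0,-3.33,2.33,0]],
])

```text
time_s: 1.57
ee_pos: [0.4855, 0.1118, 0.2449]
eef_rot: [-3.003, 1.57, -3.0]
force: [0.8, 0.7, 0.2]
grip_width: 0.0002
```

play_rows([
  [[255,3,0,0,0],[255,3,0,0,0],[255,3,0,0,0],[255,0,0,0,0],[255,0,0,0,0]],
])

```text
time_s: 1.98
ee_pos: [0.4843, 0.1137, 0.1548]
eef_rot: [-2.977, 1.568, -2.972]
force: [1.1, 0.5, 0.5]
grip_width: 0.0003
```

```bash
python3 - <<'E'
from h import *
go([0.4868,0.1156,0.056])
c=ctrl.calibration('wrist')
o,R=st()
im=ctrl.camera('wrist')[:,:,::-1].copy(); cv2.imwrite("pics/w1.png",im)
cv2.imwrite("pics/s1.png",cv2.resize(ctrl.camera('scene')[200:380,200:440,::-1],None,fx=3.3,fy=3.3,interpolation=cv2.INTER_CUBIC))
E
```

```text
t 1.9833 pos [0.4843 0.1137 0.1548] F [1.1406 0.4764 0.5265] q [ 0.157   0.2347  1.7269 -0.      1.1827 -1.4187] w 0.00032606770042546083
R [[-0.003, -0.005, 1.0], [-0.0, 1.0, 0.005], [-1.0, -0.0, -0.003]]
tool cm [9.884  0.1907 0.281 ]
```

View pics/w1.png

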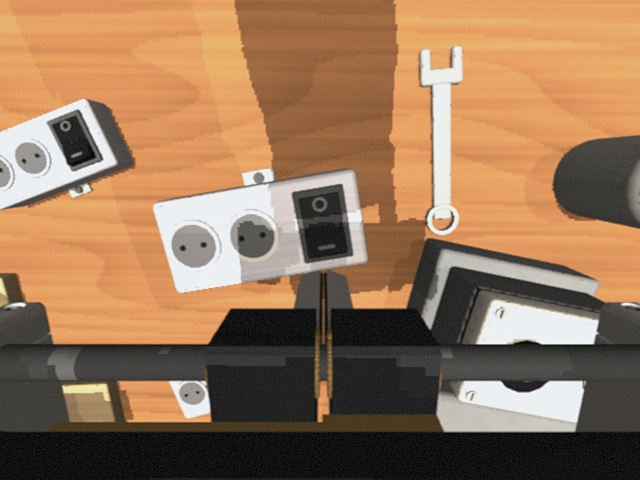

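View pics/s1.png

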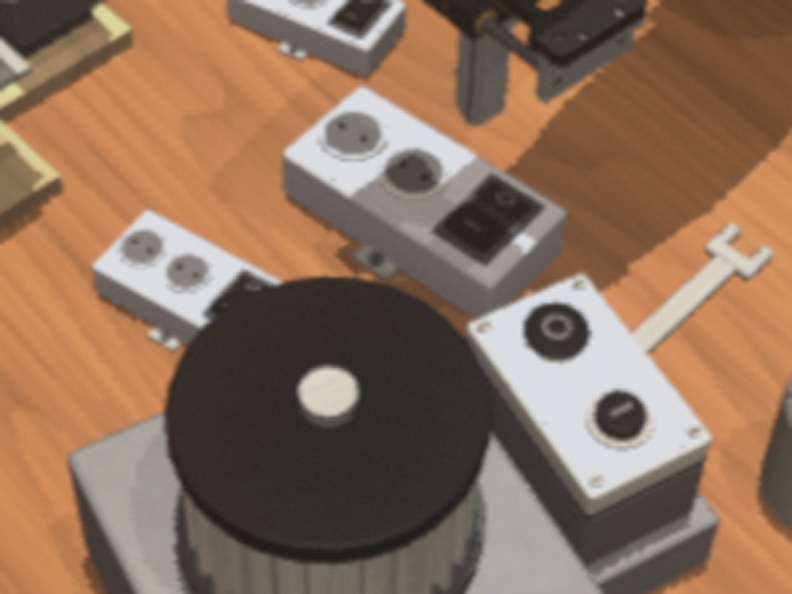

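```bash
cat >> h.py <<'E'
def wray(uv,z,o,R):
    c=ctrl.calibration('wrist'); T=c['T_tool_cam']
    d=np.array([(uv[0]-c['cx'])/c['fx'],(uv[1]-c['cy'])/c['fy'],1])
    d=R@T[:3,:3]@d; p=R@T[:3,3]+o['ee_pos']
    return p+d*(z-p[2])/d[2]
E
python3 - <<'E'
from h import *
o,R=st()
print(wray((327,247),.057,o,R),wray((320,204),.045,o,R))
for p in [(292,192),(342,182),(352,254),(304,263)]: print(wray(p,.049,o,R))
E
```

```text
[0.4886 0.1165 0.057 ] [0.4532 0.1103 0.045 ]
[0.4427 0.0865 0.049 ]
[0.4341 0.1287 0.049 ]
[0.4969 0.1388 0.049 ]
[0.5055 0.0962 0.049 ]
```

play_rows([
  [[255,3,0.1,0.2,0],[255,3,0.1,0.1,0],[255,2.5,0,0,0],[255,0.6,0,0,0],[255,0.5,0,0,0],[255,0.4,0,0,0],[255,0.3,0,0,0],[255,0.2,0,0,0]],
])

```text
time_s: 2.75
ee_pos: [0.4885, 0.116, 0.0515]
eef_rot: [0.151, 1.569, 0.158]
force: [-0.4, -0.0, -0.6]
grip_width: 0.0008
```

```bash
python3 - <<'E'
from h import *
go([0.4868,0.1156,0.048])
E
```

```text
t 2.75 pos [0.4885 0.116  0.0515] F [-0.4192 -0.0243 -0.6368] q [ 0.1602  0.3841  1.8039 -0.      0.9516 -1.4177] w 0.0007919900111937803
R [[0.002, -0.007, 1.0], [0.0, 1.0, 0.007], [-1.0, 0.0, 0.002]]
tool cm [ 0.3534 -0.0395 -0.1756]
```

play_rows([
  [[255,0.2,0,0,0],[255,0.1,0,0,0],[255,0,0,0,0]],
])

```text
time_s: 3.0
ee_pos: [0.4886, 0.116, 0.0499]
eef_rot: [0.133, 1.569, 0.14]
force: [-8.7, -1.0, 25.4]
grip_width: 0.0006
```

play_rows([
  [[255,-3,0,0,0],[255,-3,0,0,0],[255,-4,0,0,0],[255,-3,0,0,0],[255,0,0,0,0]],
])

```text
time_s: 3.42
ee_pos: [0.49, 0.1162, 0.184]
eef_rot: [0.149, 1.561, 0.157]
force: [0.5, 0.1, 1.1]
grip_width: 0.0005
```

```bash
python3 - <<'E'
from h import *
go([0.5626,0.3114,0.20])
im=ctrl.camera('wrist')[:,:,::-1]; cv2.imwrite("pics/w2.png",im)
cv2.imwrite("pics/s2.png",cv2.resize(ctrl.camera('scene')[200:380,200:440,::-1],None,fx=3.3,fy=3.3,interpolation=cv2.INTER_CUBIC))
E
```

```text
t 3.4167 pos [0.49   0.1162 0.184 ] F [0.4692 0.0935 1.116 ] q [ 0.1602  0.2102  1.685  -0.      1.2366 -1.4178] w 0.0005301559131862232
R [[0.01, -0.007, 1.0], [0.002, 1.0, 0.007], [-1.0, 0.001, 0.01]]
tool cm [-1.4973 19.4673  7.4122]
```

View pics/w2.png

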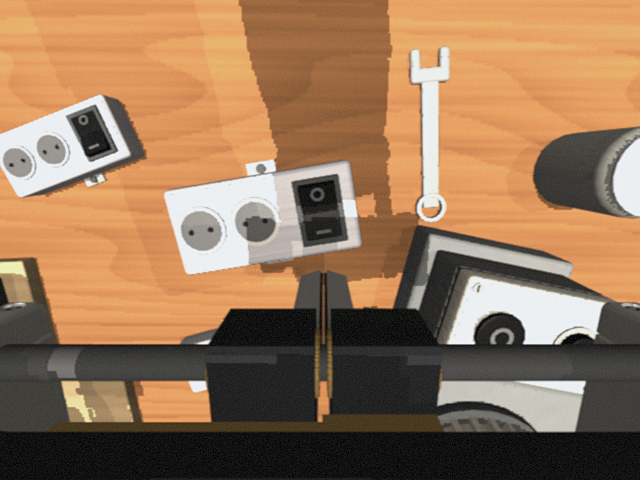

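View pics/s2.png

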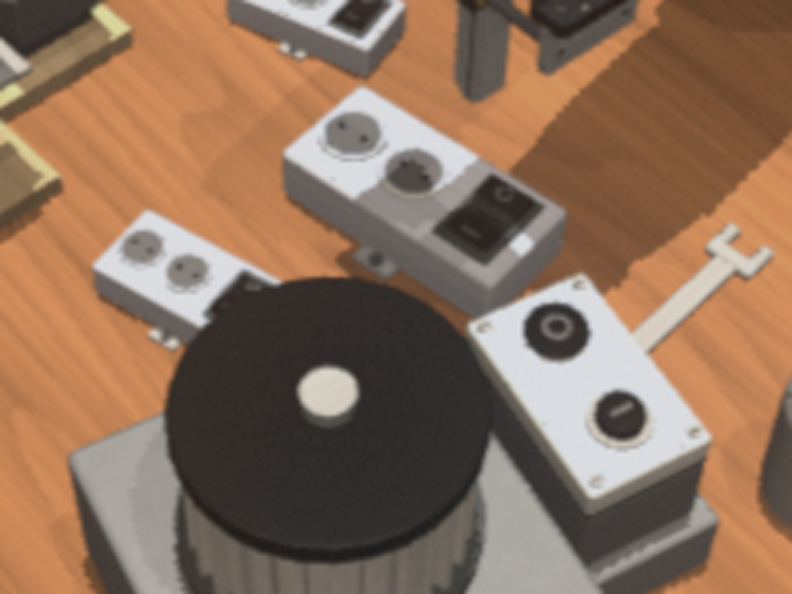

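The rocker has flipped: the ON half is flat and the ring half now stands up, and the press ended on a firm 25 N stop at z = 49.9 mm. Next is the extractor.

play_rows([
  [[255,-0.5,3.25,1.24,0],[255,-0.5,3.25,1.24,0],[255,-0.5,3.25,1.24,0],[255,0,3.25,1.24,0],[255,0,3.25,1.23,0],[255,0,3.2,1.23,0],[255,0,0,0,0],[255,0,0,0,0]],
])

```text
time_s: 4.18
ee_pos: [0.56, 0.3117, 0.1898]
eef_rot: [-2.687, 1.567, -2.678]
force: [0.7, -0.8, -0.3]
grip_width: 0.0005
```

```bash
python3 - <<'E'
from h import *
go([0.5626,0.3114,0.14])
cv2.imwrite("pics/w3.png",ctrl.camera('wrist')[:,:,::-1])
cv2.imwrite("pics/s3.png",cv2.resize(ctrl.camera('scene')[220:400,300:480,::-1],None,fx=3.3,fy=3.3,interpolation=cv2.INTER_CUBIC))
E
```

```text
t 4.1833 pos [0.56   0.3117 0.1898] F [ 0.6757 -0.7921 -0.3158] q [ 0.4508  0.519   1.252  -0.      1.3741 -1.1289] w 0.0005397756976667059
R [[-0.003, -0.009, 1.0], [-0.002, 1.0, 0.009], [-1.0, -0.002, -0.003]]
tool cm [ 4.9841 -0.0255  0.2739]
```

View pics/w3.png

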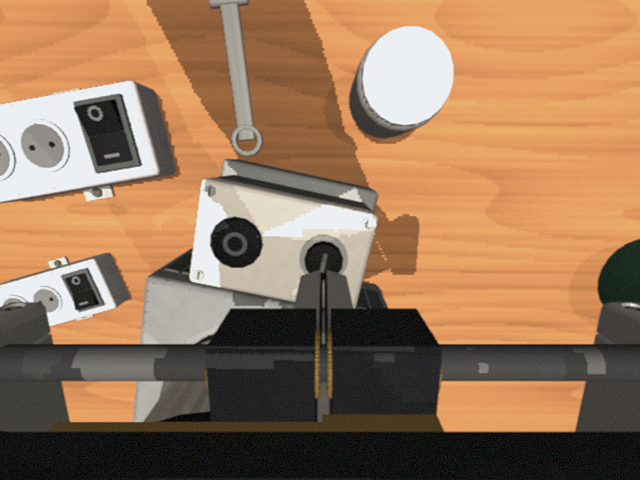

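View pics/s3.png

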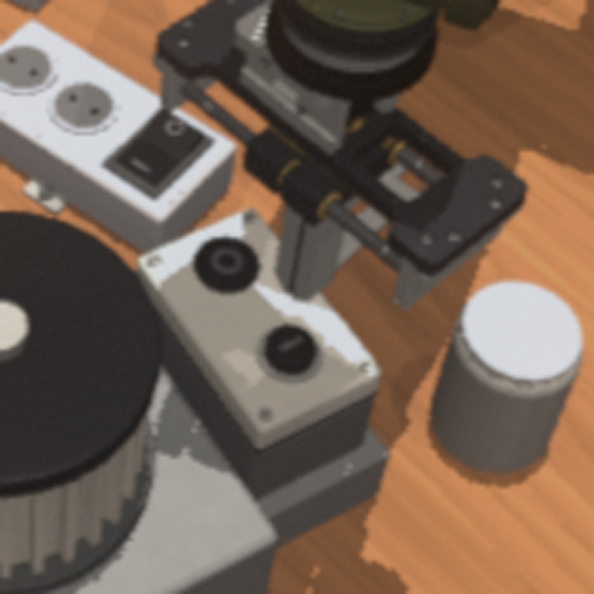

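```bash
python3 - <<'E'
from h import *
o,R=st(); print(wray((323,259),.14,o,R),wray((235,243),.138,o,R))
E
```

```text
[0.5594 0.3089 0.14  ] [0.5485 0.2462 0.138 ]
```

play_rows([
  [[255,2,0,0.15,0],[255,1.5,0,0.15,0],[255,0.8,0,0,0],[255,0.4,0,0,0],[255,0.3,0,0,0],[255,0.3,0,0,0],[255,0.3,0,0,0],[255,0.1,0,0,0]],
])

```text
time_s: 4.95
ee_pos: [0.5636, 0.3109, 0.1355]
eef_rot: [0.487, 1.57, 0.495]
force: [-0.6, -0.5, 0.3]
grip_width: 0.0003
```

play_rows([
  [[255,0.2,0,0,0],[255,0.1,0,0,0],[255,0,0,0,0]],
])

```text
time_s: 5.2
ee_pos: [0.5638, 0.311, 0.1333]
eef_rot: [0.399, 1.57, 0.406]
force: [-2.1, -0.6, 4.9]
grip_width: 0.0002
```

play_rows([
  [[255,-3,0,0,0],[255,-3,0,0,0],[255,-2,0,0,0],[255,0,0,0,0]],
])

```text
time_s: 5.53
ee_pos: [0.5649, 0.3116, 0.2176]
eef_rot: [0.446, 1.563, 0.453]
force: [0.3, 0.4, -0.1]
grip_width: 0.0006
```

```bash
python3 - <<'E'
from h import *
go([0.582,-0.238,0.21])
cv2.imwrite("pics/w4.png",ctrl.camera('wrist')[:,:,::-1])
cv2.imwrite("pics/s4.png",cv2.resize(ctrl.camera('scene')[220:400,300:480,::-1],None,fx=3.3,fy=3.3,interpolation=cv2.INTER_CUBIC))
E
```

```text
t 5.5333 pos [0.5649 0.3116 0.2176] F [ 0.3195  0.3542 -0.0881] q [ 0.4473  0.5043  1.2096  0.      1.4202 -1.1308] w 0.0005990939645395427
R [[0.007, -0.007, 1.0], [0.003, 1.0, 0.007], [-1.0, 0.003, 0.007]]
tool cm [  0.5973 -54.9745   1.3077]
```

View pics/w4.png

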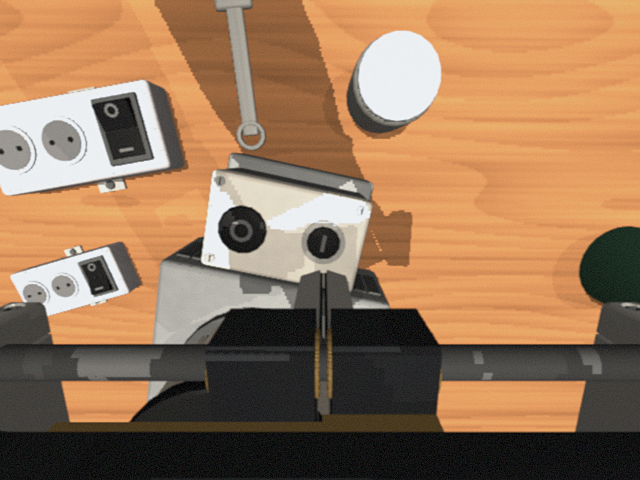

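View pics/s4.png

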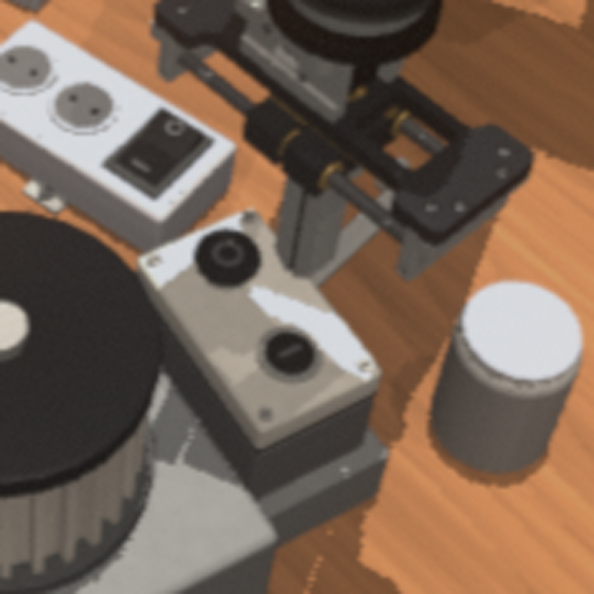

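Extractor start is in and the stop button has popped out, so I am moving across to the grinder.

play_rows([
  [[255,0,-3.9,0.1,0],[255,0,-3.9,0.1,0],[255,0,-3.9,0.1,0],[255,0,-3.9,0.1,0],[255,0,-3.9,0.1,0],[255,0,-3.9,0.1,0],[255,0,-3.9,0.1,0],[255,0,-3.9,0.1,0],[255,0,-3.9,0.1,0],[255,0,-3.9,0.1,0],[255,0,-3.9,0.1,0],[255,0,-3.9,0.1,0]],
])

```text
time_s: 6.63
ee_pos: [0.5782, -0.1588, 0.2109]
eef_rot: [2.783, 1.569, 2.79]
force: [0.4, 0.3, 0.3]
grip_width: 0.0003
```

play_rows([
  [[255,0,-3.9,0.1,0],[255,0,-3.9,0,0],[255,0,0,0,0],[255,0,0,0,0]],
])

```text
time_s: 6.97
ee_pos: [0.5797, -0.2364, 0.2103]
eef_rot: [2.672, 1.568, 2.676]
force: [-0.1, 0.6, 0.3]
grip_width: 0.0006
```

```bash
python3 - <<'E'
from h import *
go([0.582,-0.238,0.14])
cv2.imwrite("pics/w5.png",ctrl.camera('wrist')[:,:,::-1])
cv2.imwrite("pics/s5.png",cv2.resize(ctrl.camera('scene')[100:260,120:300,::-1],None,fx=3.3,fy=3.3,interpolation=cv2.INTER_CUBIC))
E
```

```text
t 6.9667 pos [ 0.5797 -0.2364  0.2103] F [-0.0627  0.5645  0.3261] q [-0.4458  0.4705  1.2757  0.0001  1.3984 -2.021 ] w 0.0005504531442468512
R [[-0.003, -0.004, 1.0], [0.001, 1.0, 0.004], [-1.0, 0.001, -0.003]]
tool cm [ 7.0323 -0.1664  0.2476]
```

View pics/w5.png

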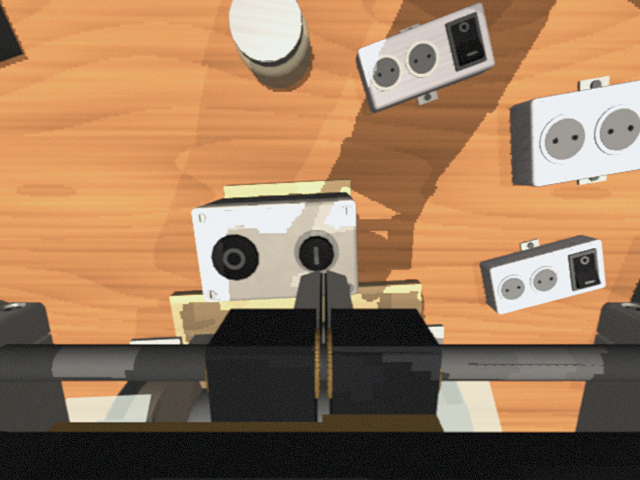

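View pics/s5.png

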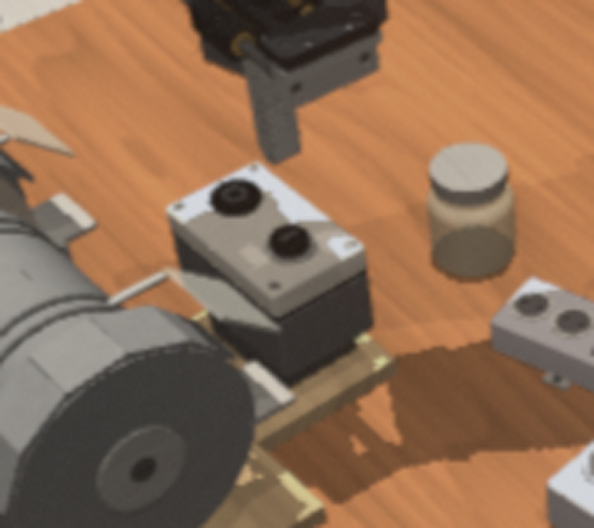

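```bash
python3 - <<'E'
from h import *
o,R=st(); print(wray((316,253),.14,o,R),wray((234,257),.138,o,R))
s=lambda u,v:(120+u/3.3-.35,100+v/3.3-.35)
print(onz("scene",s(290,240),.14),onz("scene",s(236,197),.138))
for z in (.12,.16,.2): print(onz("scene",s(281,328),z),onz("scene",s(172,270),z))
for z in (.12,.16,.2): print(onz("top",(424,118),z),onz("top",(428,165),z))
cv2.imwrite("pics/t5.png",cv2.resize(ctrl.camera('top')[60:260,360:580,::-1],None,fx=3,fy=3,interpolation=cv2.INTER_CUBIC))
E
```

```text
[ 0.5806 -0.2406  0.14  ] [ 0.5848 -0.3047  0.138 ]
[ 0.5838 -0.2374  0.14  ] [ 0.5868 -0.3026  0.138 ]
[ 0.6266 -0.1866  0.12  ] [ 0.6528 -0.2833  0.12  ]
[ 0.6455 -0.1472  0.16  ] [ 0.6705 -0.2393  0.16  ]
[ 0.6645 -0.1078  0.2   ] [ 0.6882 -0.1952  0.2   ]
[ 0.7866 -0.2031  0.12  ] [ 0.69   -0.2064  0.12  ]
[ 0.7676 -0.1914  0.16  ] [ 0.6754 -0.1946  0.16  ]
[ 0.7486 -0.1798  0.2   ] [ 0.6607 -0.1829  0.2   ]
```

View pics/t5.png

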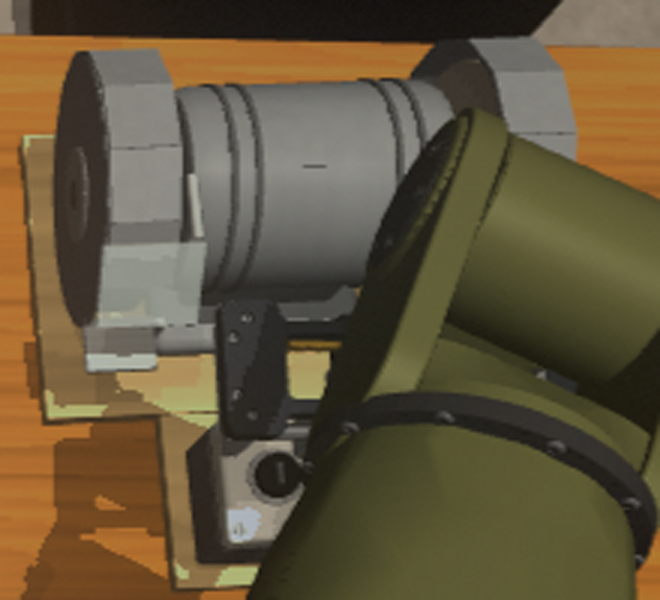

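play_rows([
  [[255,2.5,-0.1,0.1,0],[255,2,-0.1,0.1,0],[255,1.2,0,0,0],[255,0.5,0,0,0],[255,0.4,0,0,0],[255,0.3,0,0,0],[255,0.3,0,0,0],[255,0.3,0,0,0],[255,0.2,0,0,0],[255,0,0,0,0]],
])

```text
time_s: 7.95
ee_pos: [0.5825, -0.237, 0.1353]
eef_rot: [2.991, 1.571, 2.998]
force: [0.3, -0.3, -0.3]
grip_width: 0.0007
```

play_rows([
  [[255,0.2,0,0,0],[255,0.1,0,0,0],[255,0,0,0,0]],
])

```text
time_s: 8.2
ee_pos: [0.5827, -0.2371, 0.1333]
eef_rot: [-0.494, 1.57, -0.486]
force: [-1.2, 0.8, 5.8]
grip_width: 0.0004
```

play_rows([
  [[255,-3,0,0,0],[255,-3,0,0,0],[255,-3,0,0,0],[255,0,0,-4,0],[255,0,0,-4,0],[255,0,0,-4,0],[255,0,0,-4,0],[255,0,0,0,0],[255,0,0,0,0]],
])

```text
time_s: 8.95
ee_pos: [0.4216, -0.2384, 0.2232]
eef_rot: [-0.588, 1.569, -0.582]
force: [0.9, -0.0, 1.4]
grip_width: 0.0004
```

```bash
python3 - <<'E'
from h import *
go(None)
cv2.imwrite("pics/t6.png",ctrl.camera('top')[:,:,::-1])
s=ctrl.camera('scene')[:,:,::-1]
cv2.imwrite("pics/s6.png",np.hstack([cv2.resize(s[140:230,150:250],(400,360),interpolation=cv2.INTER_CUBIC),cv2.resize(s[270:360,330:430],(400,360),interpolation=cv2.INTER_CUBIC)]))
E
```

```text
t 8.95 pos [ 0.4216 -0.2384  0.2232] F [ 0.8668 -0.0143  1.4138] q [-0.5902  0.1373  1.6768  0.      1.3259 -2.1666] w 0.00037858245026734666
R [[0.001, -0.006, 1.0], [-0.001, 1.0, 0.006], [-1.0, -0.001, 0.001]]
```

View pics/s6.png

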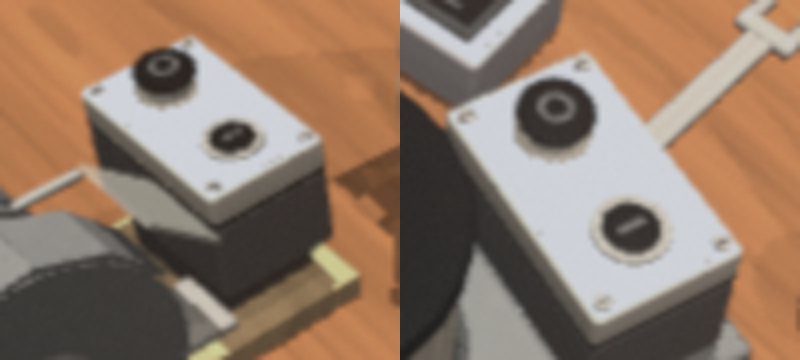

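View pics/t6.png

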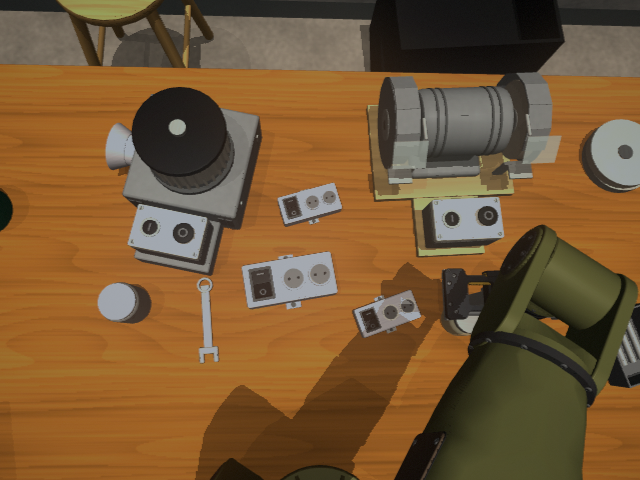

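Both stop buttons stand out and both start buttons are in. The rocker is ON, the jar, wrench and tin are where they were, and the arm is clear at z = 0.223 m. I am handing in.

```bash
python3 - <<'E'
from station import ctrl
print(ctrl.hand_in())
E
```

```text
the job is handed in; nothing more can be done
None
```

I pressed the master rocker on the largest outlet to ON, then the extractor's start button, then the grinder's. I used closed fingertips pressing straight down, backed the arm clear and handed in at about 9 s of the 40 s allowed.

**Last checks:**
- **Rocker:** the press ended on a firm stop at z = 49.9 mm with 25 N, and the OFF half now stands up in the pictures.
- **Start buttons:** both bottomed at 133.3 mm with 5–6 N. The last scene picture shows both in and both stop buttons popped out.
- **Bystanders:** the wrench and tin look unmoved. The jar is partly hidden under the gripper in the last top view, but nothing came near it.

No check failed. Position estimates from the different cameras differed by up to about 6 mm, within the button and rocker sizes. The hand-in gives no verdict, so I can't confirm the judged result.

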